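Slide the standing flashlight into its stall

ROBOT

A 7-joint arm with a two-finger parallel gripper is mounted at the origin on the work surface. World frame = base frame: x ahead of the robot, y to its left, z up, the work surface at z = 0. Lengths are in m, angles in rad, forces in N, time in s.
With the tool pointing down it reaches from about 0.425 to 0.95 m from the base axis. Payload 4.7 kg.
Tool frame: the origin (TCP) lies between the finger pads; the fingertips stand 25 mm ahead of it and the grasp point (between the pads) lies 6 mm ahead of it; z points along the fingers, y is the line along which they close (so a half turn about z gives the same grasp; the last joint's range is limited). The gripper opens to 85 mm and grips with 20 to 120 N. Pads are 22 mm wide; open, the fingers measure 114 mm over their backs; the gripper's body (76 mm by 85 mm) begins 54 mm behind the grasp point. The pads swing forward as they close: fully open they stand 13 mm farther back than shut.
Start: joints at [-1.353, 0.469, -0.049, 1.532, 0.024, 1.141, -0.082], TCP at [0.165, 0.655, 0.256] pointing down, gripper open.
Joint ranges: [-2.59, 2.59], [-0.33, 1.99], [-1.39, 1.29], [0.1, 2.45], [-1.04, 4.18], [0.21, 1.99], [-2.66, 2.66]. Speed limits (rad/s): [2.57, 2.57, 3.14, 3.14, 3.14, 3.14, 3.14].

INTERFACE

Orientations are given as a 3x3 rotation matrix whose columns are the frame's x, y, z axes.
In Python, from rig import * gives the robot as it stands. Calls block until the motion is done:
- movep(position, orientation): joint-space move of the TCP to a pose.
- move_l(position, attitude=None, feed=0.15, until_force=None): straight line of the TCP; attitude=None keeps the orientation; feed is the mean speed in m/s. With until_force (N) it stops when the force on the tool has changed by that much, and returns True; else False.
- move_joints(angles): joint-space move.
- command_gripper(opening, newtons=None): finger opening in m; newtons is the grip in N (None keeps the last); returns when the fingers have stopped.
- sleep(seconds).
- inverse_kinematics(position, orientation): joint angles nearest the present ones, or None.
- sense(): the state.
- camera(name): name is "scene" or "top" or "wrist"; returns (picture, depth): 384x512x3 uint8, red, green, blue; 384x512 float32, m along the optical axis (not along the pixel's ray), 0 where there is no reading.
- camera_params(name): a dict with "K" (3x3 intrinsics, pixels), "position" and "rotation" of the camera in the world; the wrist camera has in their place "tool_from_camera" (4x4, takes a point from camera to tool coordinates, whose origin is the TCP and whose axes are the flange's). Camera axes: x right, y down, z forward; pixel columns grow to the right and rows downward; lengths in m; the calibration is good to about 2 mm. A picture is of the moment at which its call begins: read the wrist's pose just before it. camera_params takes no time and is no camera call.
A pose or a line that the arm cannot do raises Unreachable and nothing moves.
- finish_job(): hands the job in; it is judged then, once.
The state is a dict: "time_s": time; "joint_pos": joint angles; "qd": joint speeds; "joint_efforts": joint torques, N m; "position": TCP position; "tcp_rot": TCP orientation; "wrist_force": force on the tool from outside, world axes, zero at the start; "ft_torque": the same for the moment, N m; "finger_gap": finger opening in m; "gripper_force": force on a finger pad.
Only numpy, scipy, OpenCV 4.12 (cv2) and the standard library are available. Lean on these libraries where they do the work, as an engineer would, in place of code of your own. Each camera call takes 0.05 s, during which the arm holds its last target. There are 200 camera calls.

TASK

Push the standing silver flashlight low on its head, gently and without pinching it, so that it slides across the table through the open side of the little wooden stall and ends standing upright with its whole head inside the stall. Never tip it over or lift it, and leave the carousel, the pill organizer, the coaster and the white bottle where they are.

Things in the scene. Friction and masses are not known exactly. Their poses are not given: they have to be found in the camera images.
- flashlight: Silver flashlight, loose, 0.2 kg, standing on its lens, 160 mm tall. Its head, at the bottom, is a cylinder 48 mm across up to 36 mm height; a cone narrows it to 28 mm at 52 mm height; barrel above 28 to 31 mm across. Sliding switch 6 mm proud at its -x. Origin: centre of underside, z up. Pushed at the head (up to about 30 mm height) it slides; pushed high on the barrel it tips.
- stall: Wooden stall fixed to the table: three strips 12 mm thick, 16 mm high, around a space 74 mm wide (y) and 60 mm deep (x), without floor or roof. Origin: centre of that space, on the table. x points from the open side (x = -30 mm) to the back strip's inner face (+30 mm). The flashlight starts before the open side, 155 to 190 mm from the origin along -x, up to 45 mm to either side.
- turntable_edge (a point): Point on the rim of the carousel's turntable, 100 mm from its axis, 26 mm above the table. The carousel is a wooden disc 210 mm across that turns freely, with five amber pill bottles with white caps (tops at 104 mm) and a central post to 176 mm. Not to be disturbed.
- carousel: Black round foot of the carousel, fixed, 140 mm in diameter; origin on the table on the turntable's axis.
- organizer: Clear acrylic seven-compartment pill organizer, loose, 55 x 200 x 33 mm (its x, y, z), origin centre of underside. Not to be disturbed.
- coaster: Round dark wooden coaster, loose, 96 mm diameter, 10 mm thick, origin centre of underside. Not to be disturbed.
- vitamins: White round bottle with a lid, loose, 60 mm diameter, 115 mm tall, origin centre of underside. Not to be disturbed.
Mind the look-alikes: they are no part of the job. What is shaped like the flashlight but orange or pink is not meant.

How it is judged:
At the end, for the whole second after the job is handed in: The flashlight stands at rest and upright (within 0.06 rad) on the table inside the stall: its axis is no more than 10 mm from the stall's origin along the stall's x (a head wholly inside lies within 6 mm) and within 17 mm along its y (x of flashlight in the frame of stall between -0.01 and 0.01 m and y of flashlight in the frame of stall between -0.017 and 0.017 m and angle between flashlight's own z axis and vertical below 0.06 rad and height (world z) of flashlight below 0.005 m and linear speed of flashlight below 0.01 m/s); the robot touches nothing.
It fails at once if the flashlight tipped by more than 0.3 rad (angle between flashlight's own z axis and vertical above 0.3 rad).
It fails at once if the flashlight was lifted off the table (underside centre above 10 mm) (height (world z) of flashlight above 0.01 m).
It fails at once if the flashlight was pinched or pushed roughly (more than 25 N from the fingers) (contact force between the fingers and flashlight above 25 N).
It fails at once if the pill organizer, coaster, white bottle or carousel rim moved more than 20 mm (distance of any of organizer, coaster, vitamins, turntable_edge from where it was at the start of the episode above 0.02 m).
It also fails if it takes over 64 s, if anything falls off the work surface, if the arm or the gripper's body presses on something with over 40 N, if the wrist force passes 120 N, or if a joint passes its speed limit or range.

## Working session

There is one attempt and no reset: what is moved stays moved. The work goes in short steps, each a Python script; the robot and the scene stay as the last script left them, time stands still between calls to the robot, and variables do not carry over. Pictures are saved under pics/ and viewed, at most 10 in all, crops included, and the job is handed in when it is done.

```bash
mkdir -p pics; cat > h.py <<'E'
from rig import *
import numpy as np, cv2
def snap(n,f):
    s=sense(); p,d=camera(n); cv2.imwrite(f'pics/{f}.png',p[:,:,::-1]); np.savez(f'pics/{f}.npz',p=p,d=d,pos=s["position"],rot=s["tcp_rot"]); return p,d
def cloud(n,d):
    c=camera_params(n);K=np.array(c["K"]);v,u=np.indices(d.shape)
    P=np.stack([(u-K[0,2])/K[0,0]*d,(v-K[1,2])/K[1,1]*d,d],-1)
    return P@np.array(c["rotation"]).T+np.array(c["position"])
E
python3 - <<'E'
from h import *
a,_=snap("top","top0"); b,_=snap("scene","scene0")
for n in("top","scene"):
    c=camera_params(n);print(n,c)
E
```

```text
top {'K': array([[369.35538197,   0.        , 261.07516421],
       [  0.        , 369.35538197, 193.40518951],
       [  0.        ,   0.        ,   1.        ]]), 'position': array([0.3504516 , 0.03899332, 0.9918627 ]), 'rotation': array([[ 0.08123064, -0.97653132,  0.19946972],
       [-0.99668368, -0.08055419,  0.01151836],
       [ 0.00482008, -0.19974386, -0.97983629]])}
scene {'K': array([[395.78635312,   0.        , 259.27923846],
       [  0.        , 395.78635312, 193.1860218 ],
       [  0.        ,   0.        ,   1.        ]]), 'position': array([ 1.14442401, -0.23720288,  0.76015104]), 'rotation': array([[ 0.4131487 ,  0.65430978, -0.63339313],
       [ 0.9106516 , -0.30041061,  0.2836673 ],
       [-0.00467173, -0.69399724, -0.7199625 ]])}
```

View pics/top0.png

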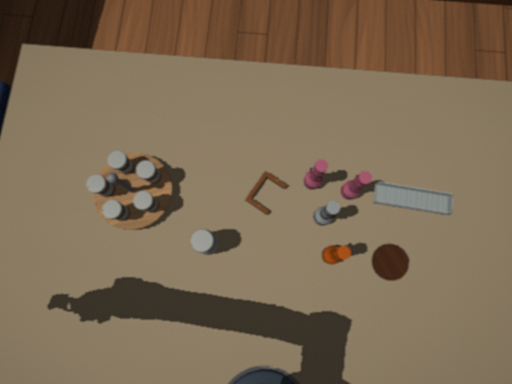

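View pics/scene0.png

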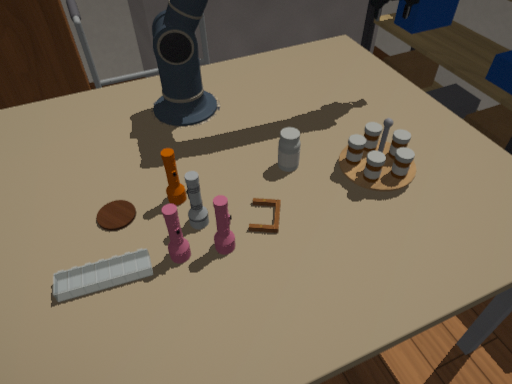

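Candidates (top image): silver flashlight, base at (323,215). Look-alikes are pink at (314,180), pink at (350,189) and orange at (333,254). I choose the silver one. The stall is at (268,193), with its open side toward lower right. Next I'll measure from the depth in both views and take a close crop.

```bash
cat > m.py <<'E'
from h import *
def circ(xy):
    A=np.c_[2*xy,np.ones(len(xy))];s=np.linalg.lstsq(A,(xy**2).sum(1),rcond=None)[0];return s[:2],np.sqrt(s[2]+s[:2]@s[:2])
W={}
for n in("top","scene"):
    z=np.load(f'pics/{n}0.npz');p=z['p'];P=cloud(n,z['d']);hsv=cv2.cvtColor(p,cv2.COLOR_RGB2HSV);W[n]=(P,hsv,z['d'])
    ok=z['d']>0; X=P[...,0];Y=P[...,1];Z=P[...,2]
    t=ok&(abs(Z)<.006); print(n,"table z",np.median(Z[t]))
    num,lab,st,ce=cv2.connectedComponentsWithStats((ok&(Z>.008)&(X>.2)&(X<.95)&(abs(Y)<.6)).astype(np.uint8))
    for i in range(1,num):
        if st[i,4]<40: continue
        q=P[lab==i]; h=np.median(hsv[lab==i],0)
        lo=q[q[:,2]<.036]; up=q[(q[:,2]>.06)]
        print(ce[i].round(),st[i,4],"hsv",h,"min",q.min(0).round(3),"max",q.max(0).round(3),"mean",q.mean(0).round(3), "low", circ(lo[:,:2]) if len(lo)>8 else "", "up",up[:,:2].mean(0).round(3) if len(up) else "")
E
python3 m.py
python3 -c "
import cv2
a=cv2.imread('pics/top0.png')[140:275,225:405];b=cv2.imread('pics/scene0.png')[140:275,130:310]
cv2.imwrite('pics/crop.png',cv2.resize(cv2.vconcat([a,b]),None,fx=2.2,fy=2.2,interpolation=2))"
```

```text
top table z 0.00037219472888733174
[131. 190.] 4990 hsv [ 16. 103. 136.] min [0.423 0.287 0.022] max [0.631 0.492 0.176] mean [0.522 0.383 0.06 ] low (array([0.52391817, 0.38516567]), np.float64(0.07646878525799407)) up [0.525 0.389]
[316. 174.] 440 hsv [172. 120. 125.] min [ 0.575 -0.11   0.01 ] max [ 0.616 -0.063  0.164] mean [ 0.592 -0.083  0.097] low (array([ 0.59858237, -0.08678508]), np.float64(0.023697060029429826)) up [ 0.594 -0.084]
[263. 190.] 378 hsv [ 13. 159. 105.] min [ 0.495 -0.015  0.008] max [0.613 0.092 0.022] mean [0.559 0.046 0.016] low (array([0.55105586, 0.03221335]), np.float64(0.04602655921251446)) up 
[356. 185.] 490 hsv [172.  120.  120.5] min [ 0.554 -0.213  0.009] max [ 0.601 -0.165  0.164] mean [ 0.573 -0.184  0.095] low (array([ 0.57838084, -0.1893404 ]), np.float64(0.023561252131297672)) up [ 0.575 -0.185]
[414. 198.] 1684 hsv [ 75.  11. 139.] min [ 0.533 -0.46   0.008] max [ 0.606 -0.256  0.04 ] mean [ 0.567 -0.354  0.032] low (array([ 0.56998174, -0.35473994]), np.float64(0.06204977811914551)) up 
[326. 213.] 422 hsv [ 75.   5. 109.] min [ 0.477 -0.14
[... 1706 characters left out ...]
n [0.566 0.045 0.015] low (array([0.55651462, 0.03535634]), np.float64(0.04645658912640136)) up 
[116. 214.] 769 hsv [ 11. 168.  80.] min [ 0.351 -0.345  0.008] max [ 0.448 -0.252  0.014] mean [ 0.401 -0.299  0.01 ] low (array([ 0.39968889, -0.29865301]), np.float64(0.03375847651246879)) up 
[175. 234.] 924 hsv [172. 120.  86.] min [ 0.563 -0.21   0.008] max [ 0.606 -0.162  0.163] mean [ 0.591 -0.187  0.087] low (array([ 0.58069921, -0.18599975]), np.float64(0.02343792144866003)) up [ 0.589 -0.187]
[101. 274.] 2697 hsv [ 53.   8. 135.] min [ 0.533 -0.456  0.008] max [ 0.61  -0.252  0.037] mean [ 0.579 -0.357  0.029] low (array([ 0.57452725, -0.35490326]), np.float64(0.061110300583706416)) up
```

View pics/crop.png

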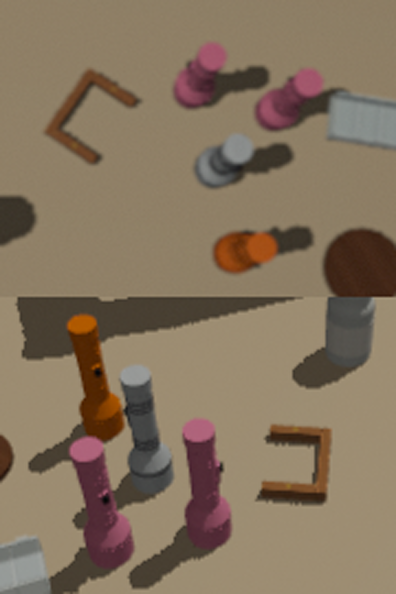

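The crop confirms the silver one, standing alone among pink, pink and orange. Its head circle is at about (0.503, -0.117) with r = 23.8 mm. Now the stall pose, from the outline of its strips.

```bash
cat > stall.py <<'E'
from h import *
from scipy.optimize import minimize
def rd(q,c):  # signed dist to rectangle (hx,hy)
    return None
Q=[]
for n in("top","scene"):
    z=np.load(f'pics/{n}0.npz');P=cloud(n,z['d']).reshape(-1,3)
    q=P[(P[:,2]>.0125)&(P[:,2]<.021)&(P[:,0]>.48)&(P[:,0]<.64)&(P[:,1]>-.03)&(P[:,1]<.11)][:,:2]
    def cost(v):
        c,s=np.cos(v[2]),np.sin(v[2]); l=(q-v[:2])@np.array([[c,-s],[s,c]])
        def box(cx,cy,hx,hy):
            d=np.maximum(abs(l-[cx,cy])-[hx,hy],0); return np.hypot(*d.T)
        d=np.min([box(.036,0,.006,.049),box(.003,.043,.033,.006),box(.003,-.043,.033,.006)],0)
        return np.minimum(d,.006).sum()*1e3+ .3*sum(np.minimum(np.hypot(*(q-v[:2]-np.array([c*a-s*b,s*a+c*b])).T).min(),.01)*1e3 for a,b in[(.042,.049),(.042,-.049),(-.03,.049),(-.03,-.049)])
    best=min((minimize(cost,[.55,.032,a],method='Nelder-Mead',options=dict(xatol=1e-5,fatol=1e-4,maxiter=3000)) for a in np.arange(.3,2.2,.2)),key=lambda r:r.fun)
    v=best.x; c,s=np.cos(v[2]),np.sin(v[2]);print(n,len(q),v,best.fun)
    for k,p in dict(f=(.5025,-.1175),orange=(.402,-.1455),pink=(.58,-.188),pink2=(.5995,-.085)).items():
        d=np.array(p)-v[:2];print(k,d@[c,s],d@[-s,c])
E
python3 stall.py
```

```text
top 343 [0.55173193 0.0320578  1.04967666] 4.16708213080199
f -0.15421602919066665 -0.03176057853702396
orange -0.22853344901932332 0.04145943996892268
pink -0.176774529714679 -0.13407193691969885
pink2 -0.07773840928790485 -0.09970484727257448
scene 347 [0.5548163  0.03525761 1.04922509] 17.734339858194875
f -0.15851279631701806 -0.030750229536927395
orange -0.23286327209630014 0.042436222429227996
pink -0.18102509441033446 -0.133071764096167
pink2 -0.08200450302277579 -0.09865995680189454
```

```bash
cat >> h.py <<'E'
S=np.array([.553,.0337]); YAW=1.0495; F=np.array([.503,-.117])
def w(a,b): # stall frame -> world xy
    c,s=np.cos(YAW),np.sin(YAW); return S+np.array([c*a-s*b,s*a+c*b])
def att(yaw,tilt,flip=False):
    d=np.array([np.cos(yaw),np.sin(yaw),0]);z=np.sin(tilt)*d-np.cos(tilt)*np.array([0,0,1])
    x=np.cos(tilt)*d+np.sin(tilt)*np.array([0,0,1])
    if flip:x=-x
    return np.c_[x,np.cross(z,x),z]
GAP=.030
def tcp_for(c,yaw,tilt,tipz=.010,gap=GAP,tip=.025):
    """TCP so that the pads' front lower corners cradle a head centred at c"""
    R=att(yaw,tilt); d=R[:2,0]/np.cos(tilt)
    front=np.r_[np.array(c)-d*np.sqrt(.024**2-gap**2/4),0]
    p=front-.011*R[:,0]-tip*R[:,2]; p[2]=tipz-tip*R[2,2]; return p
E
python3 - <<'E'
from h import *
print(sense()["tcp_rot"].round(2), sense()["finger_gap"])
y=np.radians(72)
for t in (25,30,35):
  for fl in (0,1):
    R=att(y,np.radians(t),fl)
    for nm,c in(("start",F),("mid",w(-.075,0)),("end",w(0,0))):
        p=tcp_for(c,y,np.radians(t));q=inverse_kinematics(p,R)
        print(t,fl,nm,p.round(3),None if q is None else np.round(q,2))
E
```

```text
[[-0.97  0.24 -0.  ]
 [ 0.24  0.97 -0.  ]
 [-0.   -0.   -1.  ]] 0.08555010878217072
25 0 start [ 0.491 -0.154  0.033] [ 0.05  0.65  0.52  2.09 -1.03  0.89  1.03]
25 0 mid [ 0.504 -0.069  0.033] [ 0.01  0.59  0.35  2.14 -1.04  0.75  0.89]
25 0 end [ 0.541 -0.004  0.033] [ 0.07  0.58  0.09  2.09 -0.93  0.61  0.65]
25 1 start [ 0.491 -0.154  0.033] [ 0.05  0.65  0.52  2.09 -1.03  0.89 -2.11]
25 1 mid [ 0.504 -0.069  0.033] [ 0.03  0.58  0.33  2.14 -1.03  0.74 -2.26]
25 1 end [ 0.541 -0.004  0.033] [ 0.98  0.98 -1.19  2.04  0.84  0.64  2.21]
30 0 start [ 0.49  -0.156  0.032] [ 0.24  0.64  0.33  2.07 -0.99  0.88  1.03]
30 0 mid [ 0.503 -0.07   0.032] [ 0.22  0.59  0.14  2.13 -1.02  0.73  0.91]
30 0 end [ 0.54  -0.005  0.032] [ 0.23  0.6  -0.05  2.09 -0.97  0.61  0.73]
30 1 start [ 0.49  -0.156  0.032] [ 0.24  0.64  0.33  2.07 -0.99  0.88 -2.11]
30 1 mid [ 0.503 -0.07   0.032] [ 0.22  0.59  0.14  2.13 -1.02  0.73 -2.23]
30 1 end [ 0.54  -0.005  0.032] [ 0.23  0.6  -0.05  2.09 -0.97  0.61 -2.42]
35 0 start [ 0.49  -0.157  0.03 ] [ 0.43  0.65  0.14  2.05 -0.95  0.88  1.02]
35 0 mid [ 0.503 -0.071  0.03 ] [ 0.42  0.62 -0.05  2.12 -0.99  0.72  0.92]
35 0 end [ 0.54  -0.006  0.03 ] [ 0.42  0.64 -0.24  2.09 -0.95  0.59  0.76]
35 1 start [ 0.49  -0.157  0.03 ] [ 0.43  0.65  0.14  2.05 -0.95  0.88 -2.12]
35 1 mid [ 0.503 -0.071  0.03 ] [ 0.42  0.62 -0.05  2.12 -0.99  0.72 -2.22]
35 1 end [ 0.54  -0.006  0.03 ] [ 0.42  0.64 -0.24  2.09 -0.95  0.59 -2.38]
```

```bash
python3 - <<'E'
from h import *
y=np.radians(72);t=np.radians(30);R=att(y,t);d=np.array([np.cos(y),np.sin(y),0])
s=sense();p=s["position"]
move_l([p[0],p[1],.42],feed=.25); command_gripper(GAP,20)
movep([.42,.2,.42],att(y,0))
pre=tcp_for(F,y,t)-.02*d
movep(pre-.20*R[:,2]+[0,0,.05],R)
s=sense();print(s["time_s"],s["joint_pos"],s["position"],s["finger_gap"])
snap("wrist","w1");snap("scene","s1")
E
python3 -c "
import cv2
cv2.imwrite('pics/c1.png',cv2.vconcat([cv2.imread('pics/w1.png'),cv2.imread('pics/s1.png')])[:, :])
i=cv2.imread('pics/c1.png');cv2.imwrite('pics/c1.png',cv2.resize(i,(400,600)))"
```

```text
5.1667 [ 0.59065358  0.34296674  0.14048038  1.82684233 -0.55216127  1.2578871
  0.66705778] [ 0.45432805 -0.26846129  0.25522112] 0.030273454403386326
```

View pics/c1.png

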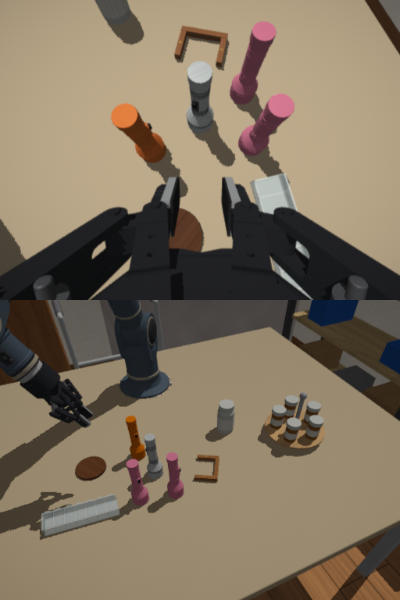

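The wrist view shows the silver flashlight straight ahead between the fingers, with the stall behind it. The corridor between orange and pink is open. I'll refine positions from the wrist depth, then descend and make a first short push.

```bash
cat >> h.py <<'E'
def wcloud(f):
    z=np.load(f'pics/{f}.npz');d=z['d'];c=camera_params("wrist");K=np.array(c["K"]);T=np.array(c["tool_from_camera"]);v,u=np.indices(d.shape)
    P=np.stack([(u-K[0,2])/K[0,0]*d,(v-K[1,2])/K[1,1]*d,d],-1)
    P=P@T[:3,:3].T+T[:3,3]; P=P@z['rot'].T+z['pos']; P[d==0]=9; return P,z['p']
def head(P,near,r=.024,lo=.008,hi=.034):
    from scipy.optimize import least_squares
    q=P.reshape(-1,3); c=np.array(near)
    for _ in range(3):
        k=q[(q[:,2]>lo)&(q[:,2]<hi)&(np.hypot(*(q[:,:2]-c).T)<.032)][:,:2]
        c=least_squares(lambda v:np.hypot(*(k-v).T)-r,c,loss='soft_l1',f_scale=.001).x
    return c,len(k)
def stall(P,init=None):
    from scipy.optimize import minimize
    q=P.reshape(-1,3);q=q[(q[:,2]>.0125)&(q[:,2]<.021)&(np.hypot(*(q[:,:2]-S).T)<.068)][:,:2]
    pts=np.array([(.042,.049),(.042,-.049),(-.03,.049),(-.03,-.049)])
    def cost(v):
        c,s=np.cos(v[2]),np.sin(v[2]); l=(q-v[:2])@np.array([[c,-s],[s,c]])
        box=lambda cx,cy,hx,hy:np.hypot(*np.maximum(abs(l-[cx,cy])-[hx,hy],0).T)
        d=np.min([box(.036,0,.006,.049),box(.003,.043,.033,.006),box(.003,-.043,.033,.006)],0)
        return np.minimum(d,.006).mean()*1e3+.1*sum(min(np.hypot(*(l-a).T).min(),.01)*1e3 for a in pts)
    r=minimize(cost,[*S,YAW],method='Nelder-Mead',options=dict(xatol=1e-5,fatol=1e-5,maxiter=3000));return r.x,r.fun,len(q)
E
python3 - <<'E'
from h import *
P,_=wcloud('w1')
t=P[(abs(P[...,2])<.006)];print("table",np.median(t[:,2]))
print(head(P,F),stall(P))
for n in("top","scene"):
    d=np.load(f'pics/{n}0.npz')['d'];Q=cloud(n,d);print(n,head(Q,F),stall(Q))
E
```

```text
table -0.0008277177088841792
(array([ 0.5024089 , -0.11652357]), 203) (array([0.55220177, 0.033864  , 1.05140469]), np.float64(0.5145206857932072), 904)
top (array([ 0.50190307, -0.11866076]), 39) (array([0.55218731, 0.03271127, 1.06595011]), np.float64(0.7196109598857837), 343)
scene (array([ 0.50302711, -0.11476352]), 131) (array([0.55523975, 0.03554206, 1.05828274]), np.float64(0.5093984736527286), 347)
```

```bash
sed -i 's/^S=.*/S=np.array([.553,.034]); YAW=1.055; F=np.array([.5025,-.1168])/' h.py
python3 - <<'E'
from h import *
y=np.radians(72);t=np.radians(30);R=att(y,t);d=np.array([np.cos(y),np.sin(y),0])
pre=tcp_for(F,y,t)-.02*d
print(move_l(pre-.15*R[:,2],R,feed=.15))
hit=move_l(pre,feed=.08,until_force=6);print("hit",hit,sense()["position"]-pre,sense()["wrist_force"])
if not hit:
    move_l(pre+.018*d,feed=.03)
    m=w(-.105,-.012);print("goal",m)
    hit=move_l(tcp_for(m,y,t),feed=.025,until_force=10);s=sense();print(hit,s["wrist_force"],s["position"],tcp_for(m,y,t),s["time_s"])
snap("wrist","w2");snap("scene","s2");P,_=wcloud('w2');print(head(P,w(-.105,-.012)))
i=np.vstack([cv2.imread('pics/w2.png'),cv2.imread('pics/s2.png')]);cv2.imwrite('pics/c2.png',cv2.resize(i,(400,600)))
E
```

```text
False
hit False [ 0.00013367 -0.00032951  0.00025592] [-0.35052606 -0.78845509 -0.66493639]
goal [ 0.51164989 -0.06325826]
False [-0.00547279 -1.59296752 -0.18532786] [ 0.49904413 -0.10211417  0.03166297] [ 0.49905396 -0.10202453  0.03165064] 11.2333
(array([ 0.50929221, -0.07002625]), 880)
```

View pics/c2.png

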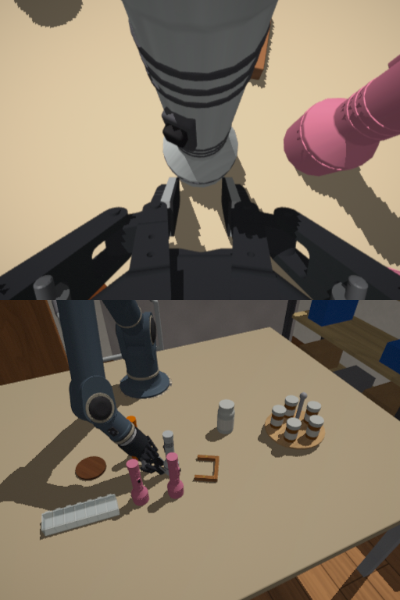

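The flashlight is upright and cradled by both fingertips, and sits about 7 mm nearer the gripper than modelled. I'll continue with that correction.

```bash
python3 - <<'E'
from h import *
y=np.radians(72);t=np.radians(30);d=np.array([np.cos(y),np.sin(y),0])
for k,m in enumerate([(-.075,0),(-.035,0)]):
    hit=move_l(tcp_for(w(*m),y,t)+.007*d,feed=.025,until_force=10);s=sense();print(hit,s["wrist_force"].round(1),s["time_s"])
    snap("wrist",f"w3{k}");P,_=wcloud(f'w3{k}');c,n=head(P,w(*m));print("goal",w(*m),"wrist",c,n)
    a=c-S;print("stall frame",np.cos(YAW)*a[0]+np.sin(YAW)*a[1],-np.sin(YAW)*a[0]+np.cos(YAW)*a[1])
snap("top","t3");snap("scene","s3")
for n in("top","scene"):
    dd=np.load(f'pics/{n[0]}3.npz')['d'];print(n,head(cloud(n,dd),w(-.035,0)))
i=np.vstack([cv2.imread('pics/w31.png'),cv2.imread('pics/t3.png')]);cv2.imwrite('pics/c3.png',cv2.resize(i,(400,600)))
E
```

```text
False [-0.2 -0.6  0. ] 13.05
goal [ 0.51600792 -0.03124252] wrist [ 0.51565262 -0.03239652] 976
stall frame -0.07617910892523225 -0.00026010495425884267
False [ 0.  -1.  -0.7] 14.85
goal [0.53573703 0.00355349] wrist [0.53533766 0.00225242] 980
stall frame -0.036328784600125896 -0.00029431338441594096
top (array([5.34983745e-01, 3.59678421e-04]), 59)
scene (array([0.537821  , 0.00940301]), 155)
```

View pics/c3.png

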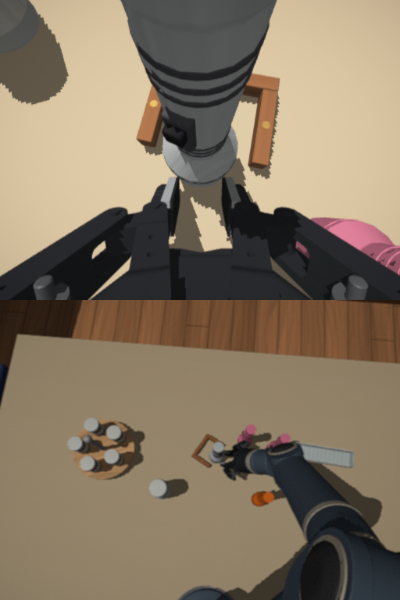

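```bash
python3 - <<'E'
from h import *
y=np.radians(72);t=np.radians(30);R=att(y,t);d=np.array([np.cos(y),np.sin(y),0])
p=tcp_for(w(.001,0),y,t)+.007*d
print(move_l(p,feed=.02,until_force=8),sense()["wrist_force"].round(1));sleep(.3)
b=np.r_[np.cos(YAW),np.sin(YAW),0]
move_l(p-.04*b,feed=.04); move_l(p-.04*b-.13*R[:,2],feed=.1);sleep(.3)
snap("wrist","w4");snap("top","t4");snap("scene","s4")
for nm,P in(("w",wcloud('w4')[0]),("t",cloud("top",np.load('pics/t4.npz')['d'])),("s",cloud("scene",np.load('pics/s4.npz')['d']))):
    c,n=head(P,S,lo=.02 if nm!='w' else .019);v,f,_=stall(P);q=P.reshape(-1,3);q=q[(np.hypot(*(q[:,:2]-c).T)<.03)]
    for T in(np.r_[S,YAW],v):
        a=c-T[:2];print(nm,n,c,T,"->",np.cos(T[2])*a[0]+np.sin(T[2])*a[1],-np.sin(T[2])*a[0]+np.cos(T[2])*a[1],q[:,2].max())
print(sense()["time_s"])
i=np.vstack([cv2.imread('pics/w4.png'),cv2.imread('pics/s4.png')]);cv2.imwrite('pics/c4.png',cv2.resize(i,(400,600)))
E
```

```text
False [-0.9 -0.3 -0.5]
w 289 [0.55471515 0.03971315] [0.553 0.034 1.055] -> 0.005815832364000637 0.0013258787754771785 0.16089626569527182
w 289 [0.55471515 0.03971315] [0.55220836 0.0337988  1.05340571] -> 0.006380133673350288 0.0007466440776862562 0.16089626569527182
t 22 [0.55440912 0.03795414] [0.553 0.034 1.055] -> 0.004134726788122752 0.0007244934945039039 0.16401681411349278
t 22 [0.55440912 0.03795414] [0.55280372 0.0327765  1.0689819 ] -> 0.005311518179360635 0.0010830568222476241 0.16401681411349278
s 72 [0.55575885 0.04134972] [0.553 0.034 1.055] -> 0.007754266911307303 0.0012251639504909833 0.16150780743328308
s 72 [0.55575885 0.04134972] [0.55485296 0.03586554 1.04213014] -> 0.005192402003586251 0.0019839031137684256 0.16150780743328308
20.3
```

View pics/c4.png

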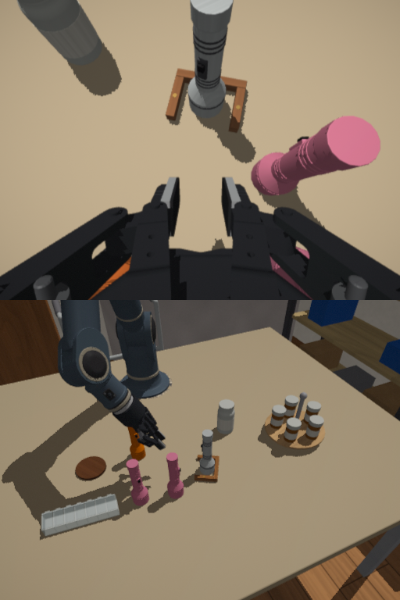

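The flashlight stands upright inside the stall, with its axis about +5.5 mm in x and +1 mm in y. The orange one is still standing close under the gripper, so I'll retreat clear, check the bystanders and hand in.

```bash
python3 - <<'E'
from h import *
p=sense()["position"]
move_l(p+np.array([0,0,.2]),feed=.15);sleep(.5)
snap("scene","s5");s=sense();print(s["position"],s["wrist_force"].round(1),s["time_s"])
P=cloud("scene",np.load('pics/s5.npz')['d']);P0=cloud("scene",np.load('pics/scene0.npz')['d'])
print("flashlight",head(P,S,lo=.02))
for n,c,r in(("vit",(.407,.18),.03),("orange",(.402,-.1455),.024),("coaster",(.398,-.3),.048)):
    k=dict(r=r) if n!="coaster" else dict(r=r,lo=.003,hi=.02)
    print(n,head(P,c,**k)[0],head(P0,c,**k)[0])
a=np.load('pics/s5.npz')['p'].astype(int);b=np.load('pics/scene0.npz')['p'].astype(int)
for n,(x0,x1,y0,y1) in dict(org=(50,155,250,300),carousel=(335,420,115,190)).items():print(n,(abs(a-b)[y0:y1,x0:x1].max(-1)>40).mean())
finish_job()
E
```

```text
[ 0.50323911 -0.09381467  0.34414054] [-0.1  0.4  0.1] 22.3333
flashlight (array([0.5557844 , 0.04150963]), 67)
vit [0.40730151 0.18349837] [0.40744353 0.18295474]
orange [ 0.40294215 -0.14253123] [ 0.40331307 -0.14246189]
coaster [ 0.31116909 -0.31670686] [ 0.3248393  -0.35650047]
org 0.05619047619047619
carousel 0.0045490196078431374
the job is handed in; nothing more can be done
```

The job is handed in: the silver flashlight stands upright inside the stall, about 5.5 mm deep of centre and 1 mm to the side. The bottle and carousel checked unmoved; my coaster fit was unreliable and the organizer only had a rough image comparison, though neither looked moved in the pictures.

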